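Lock a stirrer's stand rod and prove it with a pull

TASK

The stand rod of the hotplate stirrer has only been dropped into its bayonet collar: press it down against its spring, turn it clockwise (seen from above) to the stop, so that its arm swings over the hot plate, and let it spring up into the notches. Then prove that the lock holds: pull straight up on the rod with about 15 N, never more than 25 N, for two seconds, and let go. Do not force the collar, and leave everything else on the bench where it is.

Things in the scene. Friction and masses are not known exactly. Their poses are not given: they have to be found in the camera images.
- stirrer: White hotplate stirrer, fixed: casing 220 x 240 mm, top 85 mm above the bench. Origin on the bench under its centre; x to its back, y to the left of someone facing its front panel (on the robot's side), z up. Round steel hot plate, 132 mm across, centred at (-20, 20) mm, top at 100 mm. The collar stands at its back right corner, axis at (75, -85) mm.
- collar: Black bayonet collar, 47 mm across, 21 mm high. Origin on its axis at the casing top (85 mm above the bench), z up; x level along its two facing notches, towards the hot plate's middle: the arm's direction when locked. The two entry slots, where the pin starts, lie 60 degrees counter-clockwise of x seen from above. Full-depth stops lie just past the notches. Play about 5 degrees either way.
- keeper: The roofs of the two notches, carried in the collar (same origin and axes): the locked pin bears up against them. Their height is set differently on each stirrer, and no pose tells it: the pin comes to rest 10 to 19 mm above the collar's origin. The spring alone holds it there with 2 to 6 N; above that a pull is met stiffly (roughly 20 N per mm of hand movement) and adds to it.
- stand: Loose stand, about 360 g: plain round steel rod, 12 mm thick, 250 mm long, with cross-pin, boss head and level arm. Origin: centre of the foot; z up the rod; x along the arm. Black boss head 128 to 162 mm above the foot, 30 mm square, a knob to 36 mm on its -y side, a small one on top to 171 mm at 24 mm along the arm. The foot runs in a bore with 0.6 mm clearance; the rod may lean 1 to 2 degrees.
- rod_top (a point): Centre of the rod's top end, 250 mm above its foot: about 286 mm above the bench at the start, 275 to 284 mm when locked. The rod is bare for 80 mm below it: grip it there from above, at any yaw.
- pin (a point): Centre of the cross-pin (4 mm thick, 33 mm long, parallel to the arm), 70 mm above the foot. Above the collar's origin it is 21 mm at the start; it must be below 4 mm to pass under the lands between slots and notches; bottom -5 mm; locked 10 to 19 mm. The spring under the foot pushes up with 5.4 N at the start and 0.35 N more per mm; turning depth takes about 8 N of push, the bottom 11 N.
- probe_clip (a point): Outer end of the arm (8 mm bar with a 16 mm probe clip), 145 mm from the rod's axis, 145 mm above the foot.
- dish: Low glass dish standing on the hot plate, 60 mm across, 42 mm high; leave it there. Origin: centre of its underside. The arm, pressed down, passes 8 mm or more above it.
- stirbar_box: White plastic box 30 x 45 x 16 mm on the casing's back left part; leave it. Origin: centre of its underside.
- beaker_a: Glass beaker, 70 mm across, 95 mm high, on the bench; leave it. Origin: centre of its underside.
- beaker_b: Glass beaker, 84 mm across, 110 mm high, on the bench; leave it. Origin: centre of its underside.
- spatula: Flat steel laboratory spatula, 185 mm long, 14 mm at its widest, 4 mm thick, lying on the bench; leave it. Origin: under its middle.
- spare_boss: Spare black boss head, 30 x 60 x 30 mm, lying on the bench; leave it. Origin: centre of its underside.

How it is judged (in metres and radians):
On the way, in this order (a step that is already met when the one before it is completed fails the run):
1. the rod is pressed down and turned clockwise until its pin lies under the notches (angle between the x axis of stand and the x axis of collar, either way round below 0.22 rad and x of probe_clip in the frame of collar above 0.1 m and z of pin in the frame of collar below 0.006 m), for 0.05 s.
2. the rod has sprung up into the notches and is pulled up against their roofs with roughly 6 to 27 N (11 to 33 N with the spring's push) for a second (angle between the x axis of stand and the x axis of collar, either way round below 0.22 rad and x of probe_clip in the frame of collar above 0.1 m and z of pin in the frame of collar between 0.008 and 0.0215 m and horizontal distance between pin and collar below 0.004 m and contact force between stand and keeper between 11 and 33 N), for 1 s.
At the end, for the whole second after the job is handed in: The stand is at rest, upright within 4 degrees, its pin sprung up in the notches (centre 8 to 21.5 mm above the collar's origin), the arm along the collar's x within 0.22 rad, over the hot plate, and nothing holds it (angle between the x axis of stand and the x axis of collar, either way round below 0.22 rad and x of probe_clip in the frame of collar above 0.1 m and z of pin in the frame of collar between 0.008 and 0.0215 m and horizontal distance between pin and collar below 0.004 m and angle between stand's own z axis and vertical below 0.07 rad and linear speed of stand below 0.02 m/s); the robot touches nothing.
It fails at once if the locked rod is pulled against the notch roofs with more than 40 N (a pull of about 35 N) (contact force between stand and keeper above 40 N).
It fails at once if the stand is pressed, twisted or pulled against the stirrer with more than 70 N (all contacts added) (contact force between stand and stirrer above 70 N).
It fails at once if a bystander is moved by more than 30 mm (distance of any of dish, stirbar_box, beaker_a, beaker_b, spatula, spare_boss from where it was at the start of the episode above 0.03 m).
It also fails if it takes over 48 s, if anything falls off the work surface, if the arm or the gripper's body presses on something with over 40 N, if the wrist force passes 120 N, or if a joint passes its speed limit or range.

ROBOT

A 6-joint arm with a two-finger parallel gripper is mounted at the origin on the work surface. World frame = base frame: x ahead of the robot, y to its left, z up, the work surface at z = 0. Lengths are in mm, angles in rad, forces in N, time in s.
With the tool pointing down it reaches from about 300 to 850 mm from the base axis. Payload 4.2 kg.
Tool frame: the origin (TCP) lies between the finger pads; the fingertips stand 25 mm ahead of it and the grasp point (between the pads) lies 6 mm ahead of it (arm.tips_ahead is the distance from the TCP to the fingertips, in mm); z points along the fingers, y is the line along which they close (so a half turn about z gives the same grasp; the last joint's range is limited). The gripper opens to 91 mm and grips with 3 to 60 N. Pads are 32 mm wide; open, the fingers measure 118 mm over their backs; the gripper's body (76 mm by 178 mm) begins 60 mm behind the grasp point.
Start: joints at [1.224, 0.32, 1.565, -0, 1.257, -0.02], TCP at [184.586, 544.585, 199.676] pointing down, gripper open.
Joint ranges: [-3.11, 3.11], [-0.84, 2.01], [0.21, 2.61], [-1.34, 4.49], [0.05, 2.63], [-2.56, 2.56]. Speed limits (rad/s): [2.57, 2.57, 3.14, 3.14, 3.14, 3.14].

INTERFACE

Orientations are given as a 3x3 rotation matrix whose columns are the frame's x, y, z axes.
In Python, from workcell import arm gives the robot as it stands.
- The arm moves only by the shell command python3 -m inch 'ROWS' [OPENING] [FORCE]. ROWS is JSON, one flat list of numbers, 4 for each row, row after row: the shift along the tool's x, y, z in m, then the turn about the tool's z in rad. A call has 1 to 5 rows; each row shifts and turns the commanded pose from where the row before left it, along the tool's axes as they then stand; what a row does not reach is not made up. A row lasts 1/10 s, in which the tool goes at most 50 mm and 8.59 degrees, less where a joint would pass 70% of its speed; a pose out of reach is approached as far as the arm can. A call with a gripper value outside its range is refused whole. OPENING is the finger opening in m, from 0 to 0.0912, set as the call begins (- or left out, the last holds). The fingers move at their own pace and stop on an object; FORCE is the grip in N (left out, the last holds). Time passes only in rows, so rows that do not move let the fingers close. It gives the time, the measured TCP pose, the force, the opening and the grip force at its end, in the units of the state.
- arm.state(): the state, without advancing time (a new reading comes with each control period).
- arm.get_image(name): name is "side" or "top" or "wrist"; returns the picture (420x560x3 uint8, red, green, blue); there is no depth.
- arm.camera_info(name): a dict with "fx", "fy", "cx", "cy" (pixels), "extrinsics" (4x4, takes a point from world to camera coordinates). Camera axes: x right, y down, z forward; pixel columns grow to the right and rows downward; lengths in mm; the calibration is good to about 2 mm. A picture is of the moment at which its call begins: read the wrist's pose just before it. camera_info takes no time and is no camera call; for the wrist camera it gives the pose at the moment of the call.
- arm.hand_in(): hands the job in; it is judged then, once.
The state is a dict: "time": time; "joint_positions": joint angles; "joint_velocities": joint speeds; "effort": joint torques, N m; "ee_pos": TCP position; "eef_rot": TCP orientation; "contact_force": force on the tool from outside, world axes, zero at the start; "moment": the same for the moment, N m; "finger_gap": finger opening in mm; "finger_force": force on a finger pad.
Only numpy, scipy, OpenCV 4.12 (cv2) and the standard library are available. Lean on these libraries where they do the work, as an engineer would, in place of code of your own. Each camera call takes 0.05 s, during which the arm holds its last target. There are 200 camera calls.

## Working session

There is one attempt and no reset: what is moved stays moved. The work goes in short steps, Python scripts to look and compute and a shell command to move; the robot and the scene stay as the last step left them, time stands still between calls to the robot, and variables do not carry over. Pictures are saved under pics/ and viewed, at most 10 in all, crops included, and the job is handed in when it is done.

```bash
mkdir -p pics
python3 - <<'E'
from workcell import arm
import cv2,numpy as np
np.set_printoptions(precision=4,suppress=True)
for n in("side","top"):
    cv2.imwrite(f"pics/{n}0.png",arm.get_image(n)[:,:,::-1]); c=arm.camera_info(n); print(n,c["fx"],c["fy"],c["cx"],c["cy"]);print(np.array(c["extrinsics"]))
s=arm.state();print(s)
E
```

```text
side 431.7021160964596 431.7021160964596 280.40379983968234 208.55269478984056
[[   0.8148   -0.5797   -0.0109 -423.6295]
 [  -0.3551   -0.4841   -0.7997  316.151 ]
 [   0.4583    0.6554   -0.6003  934.5685]
 [   0.        0.        0.        1.    ]]
top 463.8457394580266 463.8457394580266 280.44090618293905 209.9436388664926
[[  -0.0247   -0.9997    0.0064  -15.383 ]
 [  -0.9977    0.0242   -0.0628  514.0584]
 [   0.0626   -0.008    -0.998  1211.1252]
 [   0.        0.        0.        1.    ]]
{'time': 0.1, 'joint_positions': array([ 1.224 ,  0.3202,  1.5655, -0.    ,  1.2574, -0.02  ]), 'joint_velocities': array([-0.0006, -0.0011, -0.004 , -0.0009, -0.0003,  0.0007]), 'effort': array([  0.0003, -41.3332, -23.2513,   0.0729,   0.0421,  -0.0001]), 'ee_pos': array([184.4288, 544.1346, 198.9118]), 'eef_rot': array([[-0.9471,  0.321 , -0.0005],
       [ 0.321 ,  0.9471, -0.0015],
       [-0.    , -0.0016, -1.    ]]), 'contact_force': array([-0.0129,  0.7398, -0.2074]), 'moment': array([0.0064, 0.0245, 0.0197]), 'finger_force': 0.0, 'finger_gap': 91.22208872749506}
```

View pics/side0.png

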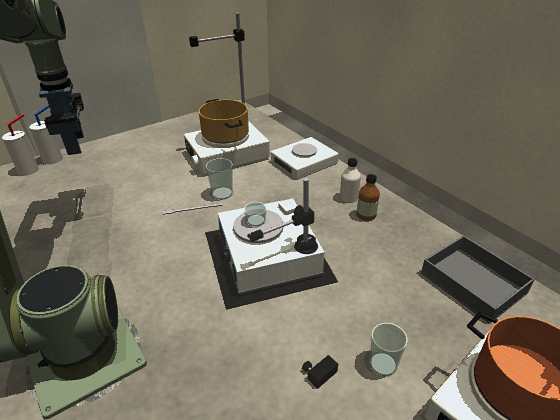

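View pics/top0.png

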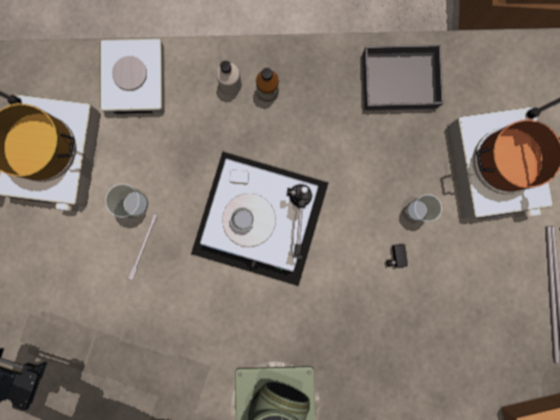

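The side view shows the rod top near (306,180), with the arm pointing toward the robot to a clip near (256,236). In the top view the collar and boss are near (300,195) and the clip near (297,251). I'll zoom in on both.

Run:
```python
import cv2,numpy as np
a=cv2.imread("pics/side0.png")[165:285,205:345];b=cv2.imread("pics/top0.png")[145:285,190:330]
a=cv2.resize(a,None,fx=4,fy=4,interpolation=2)
b=cv2.resize(b,None,fx=4,fy=4,interpolation=2)
cv2.imwrite("pics/a.png",a);cv2.imwrite("pics/b.png",b)
```

```text
(no output)
```

View pics/a.png

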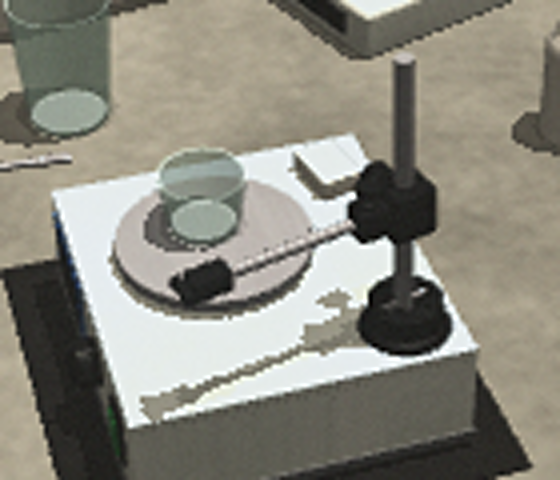

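View pics/b.png

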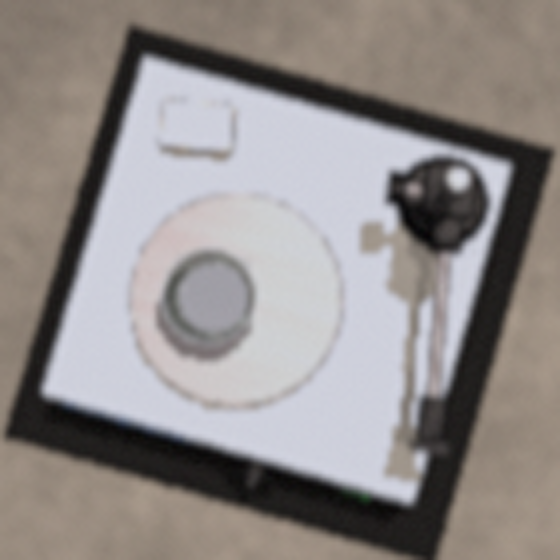

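The crops show the rod top at side crop (403,60) and top crop (459,181). The casing corners in the top crop are (140,55), (513,160), (415,505) and (40,395), and the clip end is near (430,447).

```bash
cat > h.py <<'E'
from workcell import arm
import numpy as np
np.set_printoptions(precision=3,suppress=True)
def ray(n,u,v):
    c=arm.camera_info(n);E=np.array(c["extrinsics"]);R=E[:3,:3]
    return -R.T@E[:3,3], R.T@np.array([(u-c["cx"])/c["fx"],(v-c["cy"])/c["fy"],1])
def at(n,u,v,z):
    o,d=ray(n,u,v);return o+d*(z-o[2])/d[2]
def tri(a,b):
    (o,d),(p,e)=ray(*a),ray(*b);k=np.linalg.lstsq(np.c_[d,-e],p-o,rcond=None)[0]
    return o+k[0]*d,p+k[1]*e
E
python3 - <<'E'
from h import *
f=lambda x,y:(190+(x+.5)/4-.5,145+(y+.5)/4-.5)
s=lambda x,y:(205+(x+.5)/4-.5,165+(y+.5)/4-.5)
print("top tri",*tri(("top",*f(459,181)),("side",*s(403,60))))
print("top at286",at("top",*f(459,181),286),at("side",*s(403,60),286))
C=[at("top",*f(*p),85) for p in [(140,55),(513,160),(415,505),(40,395)]];C=np.array(C)
print(C,[np.linalg.norm(C[i]-C[i-1]) for i in range(4)]);cen=C.mean(0)
x=(C[0]+C[1]-C[2]-C[3])[:2];x/=np.linalg.norm(x);y=np.array([-x[1],x[0]])
print("centre",cen,"yaw",np.arctan2(x[1],x[0]))
col=cen[:2]+75*x-85*y;print("collar",col)
hp=cen[:2]-20*x+20*y;d=hp-col
print("locked yaw",np.arctan2(d[1],d[0]),"hotplate",hp,at("top",*f(237,300),100))
clip=at("top",*f(430,447),181)[:2];r=at("top",*f(459,181),286)[:2]
for q in(r,col):
  e=clip-q;print("arm yaw",np.arctan2(e[1],e[0]),np.linalg.norm(e))
st=arm.state();R=st["eef_rot"];print("tool x yaw",np.arctan2(R[1,0],R[0,0]),st["ee_pos"])
E
```

```text
top tri [537.269 -76.498 283.516] [537.418 -76.6   283.538]
top at286 [537.008 -76.347 286.   ] [535.038 -79.544 286.   ]
[[ 642.424  109.612   85.   ]
 [ 570.522 -122.809   85.   ]
 [ 357.237  -55.71    85.   ]
 [ 430.926  175.278   85.   ]] [np.float64(221.45766244123004), np.float64(243.28872600291322), np.float64(223.59017032202104), np.float64(242.45744239739713)]
centre [500.277  26.593  85.   ] yaw -0.3029294788404137
collar [546.505 -76.911]
locked yaw 2.003306615629989 hotplate [487.154  51.648] [486.296  50.951 100.   ]
arm yaw 3.039862444477293 141.32853120433495
arm yaw 3.042538108735045 150.83405684491146
tool x yaw 2.8147969062218663 [184.429 544.135 198.912]
```

```bash
python3 -m inch '[0,0,-0.05,0, 0,0,-0.05,0, 0,0,-0.05,0]' 0.06 20 >/dev/null
python3 -m inch '[-0.033,-0.03,0,0,-0.033,-0.03,0,0,-0.033,-0.03,0,0,-0.033,-0.03,0,0,-0.033,-0.03,0,0]'>/dev/null
python3 -m inch '[-0.033,-0.03,0,0,-0.033,-0.03,0,0,-0.033,-0.03,0,0,-0.033,-0.03,0,0,-0.033,-0.03,0,0]'>/dev/null
python3 -m inch '[-0.033,-0.03,0,0,-0.033,-0.03,0,0,-0.033,-0.03,0,0,-0.033,-0.03,0,0]' ; python3 -m inch '[0,0,0,0,0,0,0,0]'
python3 - <<'E'
from h import *
import cv2
s=arm.state();print(s["joint_positions"],s["ee_pos"],s["contact_force"]);print(s["eef_rot"])
c=arm.camera_info("wrist");E=np.array(c["extrinsics"]);p=E@np.array([537,-77,285,1]);print(c["fx"]*p[0]/p[2]+c["cx"],c["fy"]*p[1]/p[2]+c["cy"])
cv2.imwrite("pics/w1.png",arm.get_image("wrist")[:,:,::-1])
E
```

```text
time: 1.8
ee_pos: [487.7, -3.3, 349.3]
eef_rot: [[-0.947, 0.321, -0.0], [0.321, 0.947, 0.0], [0.001, 0.0, -1.0]]
contact_force: [0.8, 0.8, 0.8]
finger_gap: 60.0
finger_force: 0.0
time: 2.0
ee_pos: [487.2, -2.1, 348.9]
eef_rot: [[-0.946, 0.323, -0.002], [0.323, 0.946, 0.001], [0.002, 0.0, -1.0]]
contact_force: [-0.2, -0.4, 0.0]
finger_gap: 59.9
finger_force: 0.0
[-0.028  0.12   1.46   0.001  1.564 -1.27 ] [487.189  -2.086 348.867] [-0.191 -0.39   0.005]
[[-0.946  0.323 -0.002]
 [ 0.323  0.946  0.001]
 [ 0.002  0.    -1.   ]]
220.07443666051518 287.97355254608095
```

View pics/w1.png

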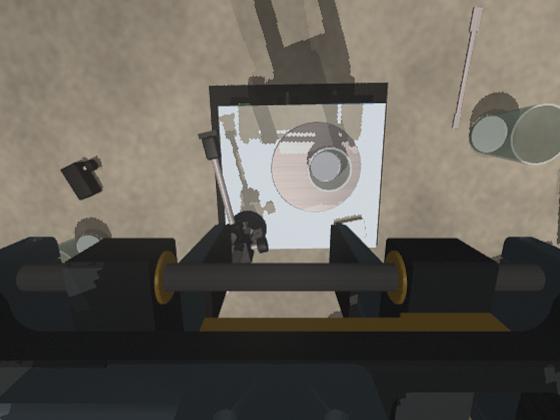

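The rod top is hidden behind the gripper, as the projection predicted. I'll check the collar axis from both fixed views, then approach.

Run:
```python
from h import *
f=lambda x,y:(190+(x+.5)/4-.5,145+(y+.5)/4-.5)
s=lambda x,y:(205+(x+.5)/4-.5,165+(y+.5)/4-.5)
print(at("side",*s(406,298),106),at("side",*s(405,328),85),at("top",*f(446,198),106))
R=arm.state()["eef_rot"];print(R.T@(np.array([540,-77,345])-arm.state()["ee_pos"]))
```

```text
[544.263 -77.726 106.   ] [541.511 -81.064  85.   ] [545.609 -79.029 106.   ]
[-74.631 -54.671   4.078]
```

```bash
python3 -m inch '[-0.037,-0.028,0,0,-0.036,-0.027,0,0,0,0,0,0,0,0,0,0]'
```

```text
time: 2.45
ee_pos: [538.5, -76.0, 349.3]
eef_rot: [[-0.947, 0.32, -0.001], [0.32, 0.947, 0.001], [0.002, 0.001, -1.0]]
contact_force: [0.9, 0.5, -0.6]
finger_gap: 60.0
finger_force: 0.0
```

```bash
python3 -m inch '[0,0,0.03,0,0,0,0.03,0,0,0,0.03,0,0,0,0,0]'; python3 -m inch '[0,0,0,0,0,0,0,0,0,0,0,0,0,0,0,0,0,0,0,0]' 0.0 40
python3 - <<'E'
from h import *
import cv2
s=arm.state();print(s["joint_positions"],s["ee_pos"],s["contact_force"],s["moment"])
a=arm.get_image("side")[:,:,::-1][120:270,200:350]
b=arm.get_image("top")[:,:,::-1][145:285,200:350]
cv2.imwrite("pics/g.png",np.hstack([cv2.resize(x,(400,400),interpolation=2) for x in(a,b)]))
E
```

```text
time: 2.85
ee_pos: [535.4, -74.6, 256.3]
eef_rot: [[-0.948, 0.319, -0.008], [0.319, 0.948, 0.002], [0.009, -0.001, -1.0]]
contact_force: [0.5, -1.1, 0.1]
finger_gap: 60.2
finger_force: 0.0
time: 3.35
ee_pos: [539.1, -77.1, 260.3]
eef_rot: [[-0.947, 0.321, 0.001], [0.321, 0.947, -0.0], [-0.001, 0.0, -1.0]]
contact_force: [0.6, -0.1, -0.1]
finger_gap: 22.8
finger_force: 0.0
[-0.163  0.238  1.527  0.     1.376 -1.407] [539.054 -77.076 260.319] [ 0.592 -0.053 -0.132] [ 0.016  0.006 -0.018]
```

View pics/g.png

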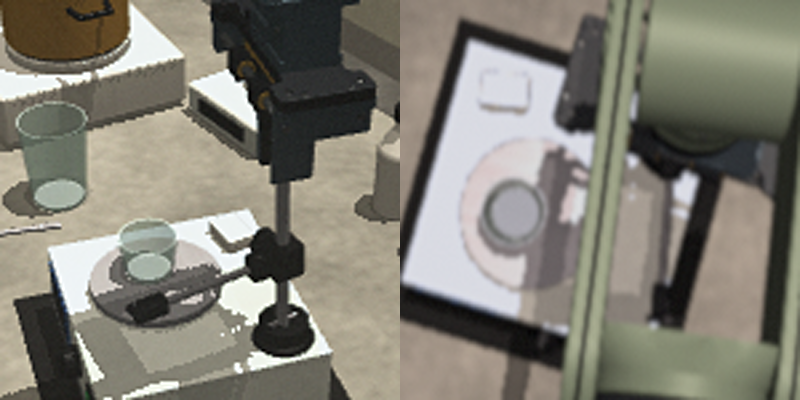

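The rod is between the fingers (side panel (283,180)) and the fingers are still closing. I'll finish the grip.

```bash
python3 -m inch '[0,0,0,0,0,0,0,0,0,0,0,0,0,0,0,0,0,0,0,0]'
python3 - <<'E'
from h import *
s=arm.state();print(s["moment"],s["eef_rot"].T@np.array([6,-1,0]))
E
```

```text
time: 3.95
ee_pos: [538.9, -77.0, 259.8]
eef_rot: [[-0.947, 0.321, 0.0], [0.321, 0.947, 0.0], [-0.0, 0.0, -1.0]]
contact_force: [0.1, -0.7, 1.4]
finger_gap: 10.0
finger_force: 40.0
[ 0.022 -0.034  0.001] [-6.003  0.979  0.002]
```

```bash
python3 -m inch '[-0.0025,0.0005,0.005,0,-0.0025,0.0005,0.005,0,0,0,0.005,0,0,0,0,0,0,0,0,0]' - 50; python3 -c "
from h import *
print(arm.state()['moment'])"
```

```text
time: 4.45
ee_pos: [544.2, -77.8, 244.9]
eef_rot: [[-0.947, 0.321, 0.001], [0.321, 0.947, -0.0], [-0.001, 0.0, -1.0]]
contact_force: [-0.1, -0.2, 5.7]
finger_gap: 9.8
finger_force: 50.0
[-0.004  0.159  0.012]
```

```bash
python3 -m inch '[0,0,0.003,0,0,0,0.003,0,0,0,0,0,0,0,0,0]'; python3 -c "
from h import *
print(arm.state()['moment'])"
```

```text
time: 4.85
ee_pos: [544.5, -77.8, 239.5]
eef_rot: [[-0.947, 0.321, 0.002], [0.321, 0.947, -0.0], [-0.002, 0.0, -1.0]]
contact_force: [-0.8, 0.4, 7.9]
finger_gap: 9.9
finger_force: 50.0
[0.002 0.157 0.051]
```

```bash
python3 -m inch '[0,0,0.0015,0,0,0,0,0.1,0,0,0,0.1,0,0,0,0.1,0,0,0,0]'; python3 -c "
from h import *
print(arm.state()['moment'])"
```

```text
time: 5.35
ee_pos: [544.6, -77.8, 238.3]
eef_rot: [[-0.809, 0.588, 0.003], [0.588, 0.809, -0.0], [-0.002, 0.001, -1.0]]
contact_force: [0.7, 0.1, 8.9]
finger_gap: 10.0
finger_force: 50.0
[ 0.046  0.146 -0.017]
```

```bash
python3 -m inch '[0,0,0,0.1,0,0,0,0.1,0,0,0,0.1,0,0,0,0.1,0,0,0,0]'; python3 -m inch '[0,0,0,0.1,0,0,0,0.1,0,0,0,0.1,0,0,0,0,0,0,0,0]';python3 - <<'E'
from h import *
import cv2
print(arm.state()['moment'])
a=arm.get_image("side")[:,:,::-1][150:280,200:360]
cv2.imwrite("pics/t.png",cv2.resize(a,None,fx=4,fy=4,interpolation=2))
E
```

```text
time: 5.85
ee_pos: [544.7, -77.7, 238.3]
eef_rot: [[-0.516, 0.856, 0.003], [0.856, 0.516, -0.0], [-0.002, 0.002, -1.0]]
contact_force: [0.6, 0.3, 8.7]
finger_gap: 9.7
finger_force: 50.0
time: 6.35
ee_pos: [544.7, -77.7, 238.3]
eef_rot: [[-0.241, 0.97, 0.003], [0.97, 0.241, -0.0], [-0.001, 0.003, -1.0]]
contact_force: [-0.4, 0.9, 8.4]
finger_gap: 10.2
finger_force: 50.0
[ 0.044  0.126 -0.017]
```

View pics/t.png

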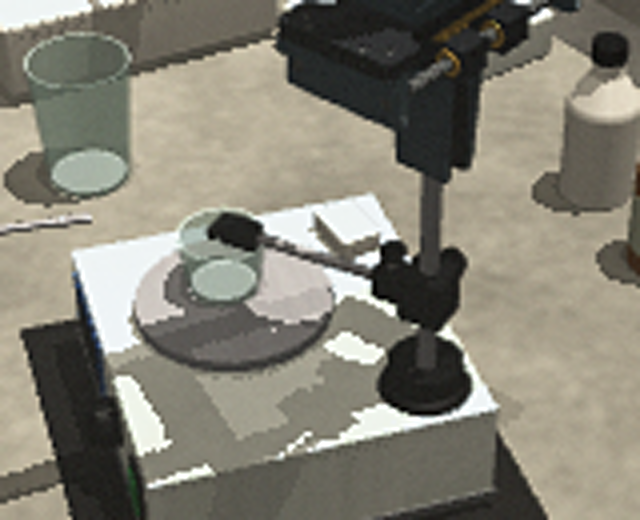

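The arm now reaches over the dish and hot plate, with the clip at crop (235,232). I'll feel for the stop in small steps.

```bash
for i in 1 2 3; do python3 -m inch '[0,0,0,0.03,0,0,0,0]' | grep -E 'time|force: \[' ; python3 -c "
from h import *
s=arm.state();R=s['eef_rot'];print(np.arctan2(R[1,0],R[0,0]),s['moment'])"; done; python3 -c "
from h import *
for p in [(212,230),(235,232)]:
  q=at('side',200+p[0]/4,150+p[1]/4,160);d=q[:2]-[544.7,-77.7];print(q,np.arctan2(d[1],d[0]),np.linalg.norm(d))"
```

```text
time: 6.6
contact_force: [-0.7, 0.5, 9.0]
1.7843033512880095 [0.018 0.136 0.056]
time: 6.8
contact_force: [-0.3, -0.5, 8.0]
1.7543567294583275 [0.026 0.168 0.017]
time: 7.0
contact_force: [-0.2, 0.9, 8.9]
1.72440313408766 [ 0.102  0.144 -0.012]
[471.733  48.193 160.   ] 2.096080210859756 145.51001286731187
[482.263  37.864 160.   ] 2.0661493064856216 131.35261311124026
```

```bash
for i in 1 2 3; do python3 -m inch '[0,0,0,0.02,0,0,0,0]' | grep -E 'time' ; python3 -c "
from h import *
s=arm.state();R=s['eef_rot'];print(np.arctan2(R[1,0],R[0,0]),s['moment'],s['contact_force'])"; done
```

```text
time: 7.2
1.7044914814508456 [0.018 0.177 0.027] [-0.894  0.37   8.469]
time: 7.4
1.6845092225722624 [0.054 0.142 0.021] [-0.766  0.084  8.419]
time: 7.6
1.664483613885686 [0.107 0.155 0.047] [-0.393  0.083  8.457]
```

```bash
for i in 1 2 ; do python3 -m inch '[0,0,0,0.02,0,0,0,0]' | grep -E 'time' ; python3 -c "
from h import *
s=arm.state();R=s['eef_rot'];print(np.arctan2(R[1,0],R[0,0]),s['moment'],s['contact_force'])"; done
python3 - <<'E'
from h import *
import cv2
a=arm.get_image("side")[:,:,::-1][150:280,200:360]
cv2.imwrite("pics/t2.png",cv2.resize(a,None,fx=4,fy=4,interpolation=2))
E
```

```text
time: 7.8
1.6445949724986682 [0.089 0.161 0.013] [0.202 0.029 9.104]
time: 8.0
1.6246356872416716 [-0.004  0.205  0.021] [-0.758  1.384 10.222]
```

View pics/t2.png

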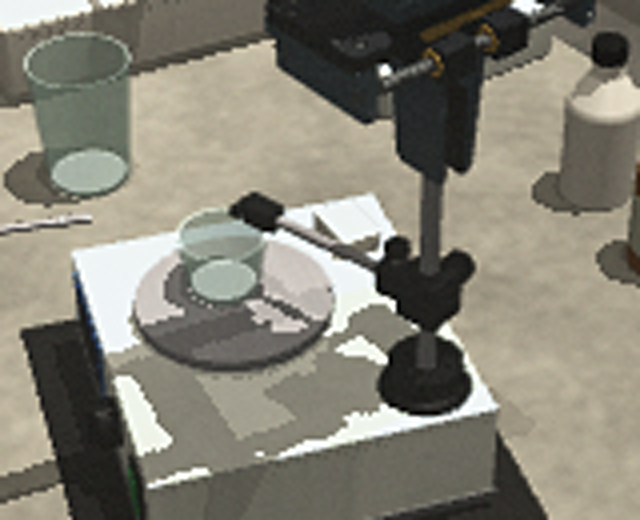

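The clip end is now at crop (232,208) and its centre at (256,212).

```bash
python3 -c "
from h import *
for p in [(232,208),(256,212)]:
  q=at('side',200+p[0]/4,150+p[1]/4,160);d=q[:2]-[544.7,-77.7];print(q,np.arctan2(d[1],d[0]),np.linalg.norm(d))"
```

```text
[494.739  60.489 160.   ] 1.9177134994762897 146.9435229850331
[504.72   47.781 160.   ] 1.879239642247145 131.69574689819862
```

```bash
python3 -m inch '[0,0,0,-0.05,0,0,0,-0.04,0,0,0,0]' | grep -E 'time|ee_pos|t_force'; python3 -m inch '[0,0,-0.004,0,0,0,-0.004,0,0,0,0,0,0,0,0,0]'; python3 -c "
from h import *
s=arm.state();R=s['eef_rot'];print(np.arctan2(R[1,0],R[0,0]),s['moment'])"
```

```text
time: 8.35
ee_pos: [544.7, -77.6, 238.3]
contact_force: [-0.1, 0.6, 8.9]
time: 8.75
ee_pos: [544.5, -77.6, 245.8]
eef_rot: [[-0.143, 0.99, 0.002], [0.99, 0.143, 0.0], [-0.0, 0.002, -1.0]]
contact_force: [-0.5, 0.7, 7.1]
finger_gap: 10.4
finger_force: 50.0
1.7146919719449107 [ 0.086  0.071 -0.029]
```

```bash
for i in 1 2 3 4; do python3 -m inch '[0,0,-0.001,0,0,0,0,0]' | grep -E 'ee_pos|t_force'; done
```

```text
ee_pos: [544.4, -77.6, 246.6]
contact_force: [-0.9, -0.6, 6.2]
ee_pos: [544.3, -77.6, 247.5]
contact_force: [0.4, 0.5, 5.6]
ee_pos: [544.3, -77.6, 248.4]
contact_force: [0.0, 0.4, 4.8]
ee_pos: [544.2, -77.6, 249.4]
contact_force: [0.1, 1.6, 4.9]
```

```bash
for i in 1 2 3; do python3 -m inch '[0,0,-0.0007,0,0,0,0,0]' | grep -E 'ee_pos|t_force'; done
```

```text
ee_pos: [544.0, -77.7, 249.9]
contact_force: [0.2, -0.4, 4.4]
ee_pos: [543.9, -77.7, 250.5]
contact_force: [-0.7, 0.4, 4.4]
ee_pos: [543.7, -77.6, 250.7]
contact_force: [-0.3, -0.9, 2.5]
```

```bash
for i in 1 2 3; do python3 -m inch '[0,0,-0.0003,0,0,0,0,0]' | grep -E 'ee_pos|t_force'; done
```

```text
ee_pos: [543.6, -77.6, 250.8]
contact_force: [1.1, 0.1, -1.0]
ee_pos: [543.5, -77.6, 250.9]
contact_force: [-0.0, 0.2, -3.6]
ee_pos: [543.4, -77.6, 251.0]
contact_force: [1.6, -0.0, -7.4]
```

```bash
for i in 1 2; do python3 -m inch '[0,0,-0.0003,0,0,0,0,0]' | grep -E 'time|ee_pos|t_force'; done
```

```text
time: 10.95
ee_pos: [543.3, -77.6, 251.2]
contact_force: [1.6, -0.5, -12.1]
time: 11.15
ee_pos: [543.2, -77.6, 251.3]
contact_force: [1.1, 0.9, -16.6]
```

Now I'll hold for two seconds.

```bash
for i in 1 2 3 4; do python3 -m inch '[0,0,0,0,0,0,0,0,0,0,0,0,0,0,0,0,0,0,0,0]' | grep -E 'time|ee_pos|t_force'; done
```

```text
time: 11.65
ee_pos: [543.2, -77.6, 251.6]
contact_force: [1.8, 0.0, -24.0]
time: 12.15
ee_pos: [543.2, -77.6, 251.6]
contact_force: [2.0, -0.4, -26.5]
time: 12.65
ee_pos: [543.1, -77.6, 251.6]
contact_force: [0.9, 0.4, -25.5]
time: 13.15
ee_pos: [543.1, -77.6, 251.6]
contact_force: [1.2, 0.3, -25.1]
```

The pull crept up to about 25–26 N because the arm lagged its command. That is slightly over the stated limit. I'll ease back to about 15 N and hold a proper two seconds.

```bash
python3 -m inch '[0,0,0.0005,0,0,0,0,0,0,0,0,0,0,0,0,0,0,0,0,0]' | grep -E 'time|ee_pos|t_force'; for i in 1 2 3 4; do python3 -m inch '[0,0,0,0,0,0,0,0,0,0,0,0,0,0,0,0,0,0,0,0]' | grep -E 'time|ee_pos|t_force'; done
```

```text
time: 13.65
ee_pos: [543.3, -77.6, 251.6]
contact_force: [2.2, 1.0, -24.8]
time: 14.15
ee_pos: [543.3, -77.6, 251.6]
contact_force: [1.6, 0.8, -25.7]
time: 14.65
ee_pos: [543.3, -77.6, 251.6]
contact_force: [1.3, -0.2, -26.1]
time: 15.15
ee_pos: [543.3, -77.6, 251.6]
contact_force: [1.0, 0.6, -25.7]
time: 15.65
ee_pos: [543.3, -77.6, 251.6]
contact_force: [1.9, 0.5, -26.6]
```

```bash
for i in 1 2; do python3 -m inch '[0,0,0.0005,0,0,0,0,0,0,0,0,0,0,0,0,0]' | grep -E 'time|ee_pos|t_force'; done
```

```text
time: 16.05
ee_pos: [543.6, -77.6, 251.6]
contact_force: [0.7, 0.5, -24.1]
time: 16.45
ee_pos: [543.8, -77.7, 251.5]
contact_force: [-0.3, 0.1, -21.5]
```

```bash
python3 -m inch '[0,0,0.0005,0,0,0,0,0,0,0,0,0,0,0,0,0]' | grep -E 'time|ee_pos|t_force';  python3 -m inch '[0,0,0.0002,0,0,0,0,0,0,0,0,0,0,0,0,0]' | grep -E 'time|ee_pos|t_force'
```

```text
time: 16.85
ee_pos: [544.1, -77.7, 251.4]
contact_force: [-0.8, -1.3, -16.5]
time: 17.25
ee_pos: [544.2, -77.7, 251.2]
contact_force: [-0.9, 0.7, -13.0]
```

```bash
for i in 1 2 3 4 5; do python3 -m inch '[0,0,0,0,0,0,0,0,0,0,0,0,0,0,0,0,0,0,0,0]' | grep -E 'time|t_force'; done
```

```text
time: 17.75
contact_force: [-1.2, 0.4, -8.5]
time: 18.25
contact_force: [-0.7, 0.2, -5.8]
time: 18.75
contact_force: [-0.4, 1.0, -1.8]
time: 19.25
contact_force: [-1.1, -0.2, 0.5]
time: 19.75
contact_force: [0.2, 0.4, 1.9]
```

The force drifts slowly toward the commanded position. I'll repeat the pull at about 15 N, allowing for that.

```bash
python3 -m inch '[0,0,0,0,0,0,0,0]' | grep -E 'ee_pos|t_force'; for i in 1; do python3 -m inch '[0,0,-0.0006,0,0,0,0,0,0,0,0,0,0,0,0,0]' | grep -E 'time|ee_pos|t_force'; done;  python3 -m inch '[0,0,0,0,0,0,0,0,0,0,0,0]' | grep -E 'time|ee_pos|t_force'
```

```text
ee_pos: [544.0, -77.7, 250.8]
contact_force: [-1.2, 0.3, 1.5]
time: 20.35
ee_pos: [543.8, -77.7, 250.9]
contact_force: [0.2, 0.4, -0.6]
time: 20.65
ee_pos: [543.8, -77.7, 250.9]
contact_force: [-0.3, 0.1, -2.5]
```

```bash
python3 -m inch '[0,0,-0.0004,0,0,0,0,0,0,0,0,0]' | grep -E 'time|ee_pos|t_force'; for i in 1 2; do python3 -m inch '[0,0,0,0,0,0,0,0,0,0,0,0]' | grep -E 'time|ee_pos|t_force'; done
```

```text
time: 20.95
ee_pos: [543.6, -77.6, 251.0]
contact_force: [0.0, 1.0, -6.0]
time: 21.25
ee_pos: [543.6, -77.6, 251.1]
contact_force: [-0.1, 0.7, -7.7]
time: 21.55
ee_pos: [543.6, -77.7, 251.1]
contact_force: [-0.2, -1.0, -9.4]
```

```bash
python3 -m inch '[0,0,0,0,0,0,0,0,0,0,0,0,0,0,0,0]' | grep -E 'time|ee_pos|t_force'; python3 -m inch '[0,0,0,0,0,0,0,0,0,0,0,0,0,0,0,0]' | grep -E 'time|ee_pos|t_force'
```

```text
time: 21.95
ee_pos: [543.6, -77.6, 251.2]
contact_force: [0.2, -0.3, -10.4]
time: 22.35
ee_pos: [543.6, -77.6, 251.2]
contact_force: [0.6, 0.6, -11.9]
```

Slowing nicely. I'll hold on for the two seconds.

```bash
for i in 1 2 3 4 5; do python3 -m inch '[0,0,0,0,0,0,0,0,0,0,0,0,0,0,0,0,0,0,0,0]' | grep -E 'time|t_force'; done
```

```text
time: 22.85
contact_force: [0.5, 0.6, -14.5]
time: 23.35
contact_force: [-0.9, 0.6, -15.4]
time: 23.85
contact_force: [-0.4, -0.3, -17.3]
time: 24.35
contact_force: [0.4, 0.8, -17.8]
time: 24.85
contact_force: [0.6, 0.1, -18.4]
```

A clean 2 s pull at 14.5–18.4 N. Now I'll unload and release.

```bash
python3 -m inch '[0,0,0.0005,0,0,0,0.0005,0,0,0,0.0003,0,0,0,0,0,0,0,0,0]' | grep -E 'time|ee_pos|t_force'; python3 -m inch '[0,0,0,0,0,0,0,0,0,0,0,0,0,0,0,0,0,0,0,0]' | grep -E 'time|ee_pos|t_force'
```

```text
time: 25.35
ee_pos: [544.2, -77.7, 251.2]
contact_force: [-0.8, -0.0, -9.7]
time: 25.85
ee_pos: [544.3, -77.7, 251.0]
contact_force: [-0.9, 0.9, -3.9]
```

```bash
python3 -m inch '[0,0,0,0,0,0,0,0,0,0,0,0,0,0,0,0]' | grep -E 'time|t_force'; python3 -m inch '[0,0,0,0,0,0,0,0,0,0,0,0,0,0,0,0,0,0,0,0]' 0.05 | grep -E 'time|ee_pos|t_force|gap'; python3 -m inch '[0,0,0,0,0,0,-0.02,0,0,0,-0.03,0,0,0,-0.04,0,0,0,-0.04,0]' | grep -E 'time|ee_pos|t_force|gap'
python3 - <<'E'
from h import *
import cv2
a=arm.get_image("side")[:,:,::-1][150:280,200:360]
cv2.imwrite("pics/f.png",cv2.resize(a,None,fx=4,fy=4,interpolation=2))
E
```

```text
time: 26.25
contact_force: [-0.7, 0.5, -0.7]
time: 26.75
ee_pos: [544.0, -77.7, 250.3]
contact_force: [-0.2, -0.7, -0.3]
finger_gap: 47.1
time: 27.25
ee_pos: [543.5, -77.7, 381.4]
contact_force: [1.0, 0.7, -0.1]
finger_gap: 49.8
```

View pics/f.png

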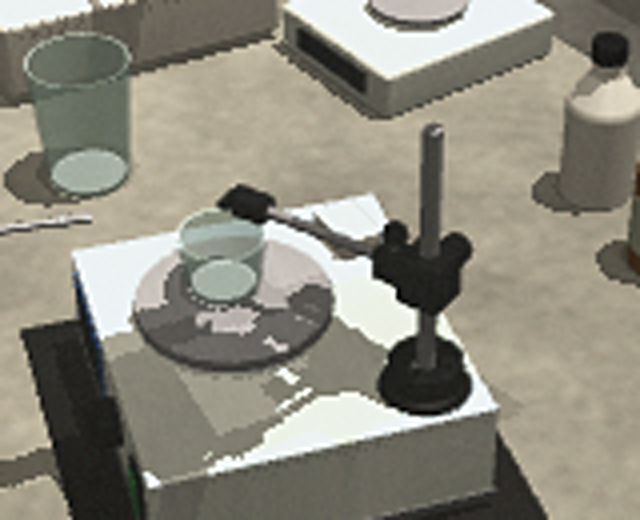

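The stand is released and upright. The rod top is at crop (433,127), and the clip end at (220,200) is over the plate. I'll check the yaw and hand in.

```bash
python3 -c "
from h import *
r=at('side',200+433/4,150+130/4,277);print(r)
q=at('side',200+220/4,150+200/4,172);d=q[:2]-[544.5,-77.7];print(q,np.arctan2(d[1],d[0]),np.linalg.norm(d))
print(arm.hand_in())"
```

```text
[541.662 -81.82  277.   ]
[484.707  58.05  172.   ] 1.985689423225903 148.33468921030794
the job is handed in; nothing more can be done
None
```

The rod is locked with its arm over the hot plate, and the lock held a 2 s pull of 14.5–18.4 N. However, an earlier pull drifted to 24–26.6 N for about 5 s, slightly over your 25 N limit. The job is handed in, and I did not see a verdict.

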